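# Fit the crank and clamp a blank in the screw press

## Task

Fit the loose crank onto the square end of the screw press's spindle, right down to the collar, pressing only gently while you find how the square sits. Then wind the crank clockwise (seen from above) until you feel the press bite on the brass blank, and give it about a quarter turn more, so that the blank is firmly clamped but not overtightened. Leave the crank on the spindle, and do not push the jar, the tumbler or the wax block about.

Things in the scene. Friction and masses are not known exactly. Their poses are not given: they have to be found in the camera images.
- press: Green screw press fixed to the bench: base 130x150x10 mm, two columns 112 mm apart along its y, bridge 46x150 mm with top at z = 128 mm (nuts to 133). Origin: centre of underside, on the axis of the upright spindle, which turns but does not rise. Clockwise from above drives the crosshead and sprung pad down 18 mm a turn; 1.2 to 2 turns from the start the pad meets the blank.
- spindle_top (a point): Centre of the top of the spindle's square end, 158 mm above the press's underside. The square is 12 mm wide and 24 mm tall (top 6 mm tapered to 6 mm wide). The point has the press's axes: the angle at which the square stands differs every time, is not measured, and must be felt or seen.
- collar_top (a point): On the spindle's axis, top of the 28 mm round collar on which the fitted crank's hub rests, 134 mm above the press's underside; press's axes. The free screw takes a steady 0.26 N m (4.3 N at the knob) and stays where it is left; from the bite on the load rises evenly, to about 7.7 N at the knob a quarter turn on.
- anvil: Dark steel block, 75x115x17 mm, fixed on the press's base plate under the pad. Origin: centre of its underside.
- work_blank: Sawn brass blank, 49x75x7 mm, with a hole, lying loose on the anvil under the pad. Origin: centre of its underside. A quarter turn past the bite it is clamped with about 70 N; proper clamping is 30 to 110 N (about 35 to 135 degrees past the bite).
- crank: Loose steel crank, 0.22 kg, standing on its hub. Origin: centre of hub's underside, z up, x along the arm. Hub 32x32 mm, 40 mm tall, faces square to x and y; in its underside a square socket 14.5 mm wide, 25 mm deep, sides along x and y. It fits the square at four angles with 13 degrees of play; else it rests 15 to 20 mm above the collar. Arm 14 mm wide, z = 18 to 26 mm, from the +x face.
- crank_knob (a point): Middle of the crank's upright round wooden knob, which spins freely on its pin: 60 mm along the crank's x from the hub's axis, 47 mm above the hub's underside; 18 mm in diameter, 38 mm tall (z = 28 to 66 mm of the crank).
- flux_jar: White plastic jar with violet lid, 58x60x83 mm, a loose bystander. Origin: centre of its underside.
- small_tumbler: Small clear glass tumbler, 41x41x47 mm, a loose bystander. Origin: centre of its underside.
- beeswax: Yellow wax block, 32x46x21 mm, a loose bystander. Origin: centre of its underside.
There are look-alikes about, which are no part of the job. There is more than one size of the crank; the job needs the larger.

How it is judged:
By the outcome, as a careful person would: the job done as asked, in the order asked, and still so for the second after the job is handed in, with the robot touching nothing.
It also fails if it takes over 72 s, if anything falls off the work surface, if the arm or the gripper's body presses on something with over 40 N, if the wrist force passes 120 N, or if a joint passes its speed limit or range.

## Robot

A 6-joint arm with a two-finger parallel gripper is mounted at the origin on a cart in front of the work surface, level with it; the furniture and walls round the work are solid. World frame = base frame: x ahead of the robot, y to its left, z up, the work surface at z = 0. Lengths are in mm, angles in rad, forces in N, time in s.
With the tool pointing down it reaches from about 275 to 750 mm from the base axis. Payload 10.2 kg.
Tool frame: the origin (TCP) lies at the very end of the fingers, on their centre line; the grasp point (between the pads) lies 19 mm behind it; z points along the fingers, y is the line along which they close (so a half turn about z gives the same grasp; the last joint's range is limited). The gripper opens to 88 mm and grips with 3 to 60 N. Pads are 18 mm wide; open, the fingers measure 123 mm over their backs; the gripper's body (75 mm by 187 mm) begins 45 mm behind the grasp point.
Start: joints at [1.024, 0.313, 1.498, -0, 1.331, -0.223], TCP at [167.053, 497.719, 238.72] pointing down, gripper open.
Joint ranges: [-2.94, 2.94], [-0.97, 2.17], [0.19, 2.56], [-1.23, 4.37], [0.02, 3.11], [-2.88, 2.88]. Speed limits (rad/s): [2.39, 2.39, 3.01, 3.14, 3.14, 3.14].

## Interface

Orientations are given as a rotation vector (axis times angle).
In Python, from rig import read_state, snapshot, job_done, regions_of, spot_point gives the robot as it stands.
- The arm moves only by the shell command python3 -m pendant 'ROWS' [FORCE]. ROWS is JSON, a list of rows, each a list of 5 numbers: the shift along the tool's x, y, z in mm, then the turn about the tool's z in rad, then the finger opening in mm, from 0 to 88.1. In form: [[x, y, z, spin, fingers], ...]. A call has 1 to 12 rows; each row is the pose to reach, as a shift and turn from the pose commanded when the call began, along the tool's axes at that moment; what a row does not reach only later rows make up. A row lasts 1/10 s, in which the tool goes at most 50 mm and 8.59 degrees, less where a joint would pass 70% of its speed; a pose out of reach is approached as far as the arm can. A call with a gripper value outside its range is refused whole. The fingers move at their own pace and stop on an object; FORCE is the grip in N (left out, the last holds). Time passes only in rows, so rows that repeat a pose let the fingers close. It gives the time, the measured TCP pose, the force, the opening and the grip force at its end, in the units of the state.
- read_state(): the state, without advancing time (a new reading comes with each control period).
- snapshot(name): name is "scene" or "top" or "wrist"; returns a dict with "pixels" (480x640x3 uint8, blue, green, red), "depth" (480x640 float32, mm along the optical axis (not along the pixel's ray), 0 where there is no reading), "fx", "fy", "cx", "cy" (pixels), "R" (3x3) and "t" (3): a world point X has camera coordinates R X + t; the wrist camera has in their place "hand_eye" (4x4, takes a point from camera to tool coordinates, whose origin is the TCP and whose axes are the flange's). Camera axes: x right, y down, z forward; pixel columns grow to the right and rows downward; lengths in mm; the calibration is good to about 2 mm. The wrist camera is an equidistant fisheye: a pixel r from the principal point sees the ray r / f radians off the axis. A picture is of the moment at which its call begins: read the wrist's pose just before it.
- job_done(): hands the job in; it is judged then, once.
Trained networks look in the newest picture that a camera, given by its name, has taken for a name from the list of things; names that differ only in an ending like _2 or _b are one class to them, and where a whole thing is asked for, a point or a joint stands for the part that bears it (a point fixed in the world has none). Each returns a list of dicts, best first, with "p" (0 to 1); they miss things now and then, are a little off and sometimes report something else, mostly with a low value. They report only what shows in the picture. A call takes as long as a camera call. They do not tell look-alikes from the thing itself.
- regions_of(camera, thing): "pixels" (480x640 bool, what is visible of it) and "bbox" ([left, top, right, bottom] in pixels, round what is visible of it).
- spot_point(camera, thing): "centre" ([row, column] in pixels: a listed point, or the origin of a listed thing).
The state is a dict: "time_s": time; "qpos": joint angles; "joint_velocities": joint speeds; "joint_efforts": joint torques, N m; "tcp_pos": TCP position; "tool_rot": TCP orientation; "contact_force": force on the tool from outside, world axes, zero at the start; "torque": the same for the moment, N m; "grip_width": finger opening in mm; "grasp_force": force on a finger pad.
Only numpy, scipy, OpenCV 4.12 (cv2) and the standard library are available. Lean on these libraries where they do the work, as an engineer would, in place of code of your own. Each camera call takes 0.05 s, during which the arm holds its last target. There are 200 camera calls.

## Working session

There is one attempt and no reset: what is moved stays moved. The work goes in short steps, Python scripts to look and compute and a shell command to move; the robot and the scene stay as the last step left them, time stands still between calls to the robot, and variables do not carry over. Pictures are saved under pics/ and viewed, at most 10 in all, crops included, and the job is handed in when it is done.

```bash
ls; mkdir -p pics
python3 - <<'E'
from rig import *
import cv2,numpy as np
s=read_state();print({k:np.round(v,3) for k,v in s.items()})
a=snapshot("scene");cv2.imwrite("pics/scene.png",a["pixels"])
for n in ["crank","crank_knob","press","spindle_top","collar_top","work_blank","flux_jar","small_tumbler","beeswax"]:
    print(n,[(round(r["p"],2),np.round(r["centre"])) for r in spot_point("scene",n)])
a=snapshot("top");cv2.imwrite("pics/top.png",a["pixels"])
for n in ["crank","crank_knob","press","spindle_top","collar_top","flux_jar","small_tumbler","beeswax"]:
    print(n,[(round(r["p"],2),np.round(r["centre"])) for r in spot_point("top",n)])
print(a["R"],a["t"],a["fx"],a["cx"],a["cy"])
E
```

```text
pics
{'time_s': np.float64(0.0), 'qpos': array([ 1.024,  0.313,  1.498, -0.   ,  1.331, -0.223]), 'joint_velocities': array([-0.   , -0.   , -0.001,  0.001,  0.001, -0.   ]), 'joint_efforts': array([-0.0000e+00, -4.0221e+01, -2.5227e+01,  6.9000e-02,  3.5000e-02,
       -0.0000e+00]), 'tcp_pos': array([166.918, 497.496, 238.172]), 'tool_rot': array([-5.06e-01, -3.10e+00,  2.00e-03]), 'contact_force': array([-0.464,  0.353, -0.626]), 'torque': array([ 0.024, -0.039,  0.035]), 'grasp_force': np.float64(0.0), 'grip_width': np.float64(88.308)}
crank [(0.95, array([392., 408.])), (0.8, array([293., 283.]))]
crank_knob [(0.96, array([261., 288.])), (0.65, array([394., 416.]))]
press [(0.74, array([234., 241.]))]
spindle_top [(0.93, array([182., 235.])), (0.19, array([262., 331.]))]
collar_top [(0.68, array([191., 237.]))]
work_blank [(0.68, array([293., 284.])), (0.55, array([221., 242.]))]
flux_jar [(0.66, array([269., 352.]))]
small_tumbler [(0.84, array([260., 330.]))]
beeswax [(0.86, array([332., 418.]))]
crank [(0.64, array([334., 424.])), (0.53, array([288., 285.]))]
crank_knob [(0.77, array([348., 437.])), (0.66, array([261., 271.]))]
press [(0.91, array([219., 178.]))]
spindle_top [(0.85, array([196., 166.]))]
collar_top [(0.71, array([204., 166.])), (0.7, array([287., 287.]))]
flux_jar [(0.68, array([232., 313.])), (0.5, array([287., 286.]))]
small_tumbler [(0.7, array([221., 287.]))]
beeswax [(0.59, array([280., 401.])), (0.28, array([261., 272.]))]
[[ 0.29100313 -0.9566938  -0.00735906]
 [-0.89548478 -0.269661   -0.35410445]
 [ 0.33678508  0.10963543 -0.93517693]] [-401.71616818  430.62304568 1591.77661541] 603.5155177636532 303.9550117859894 243.11749418664473
```

View pics/scene.png

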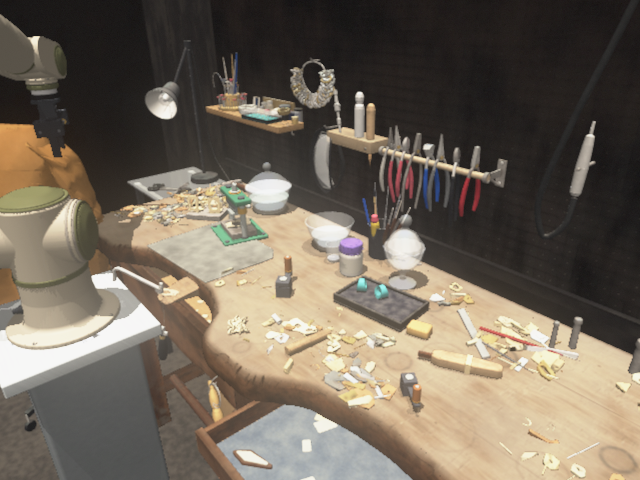

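View pics/top.png

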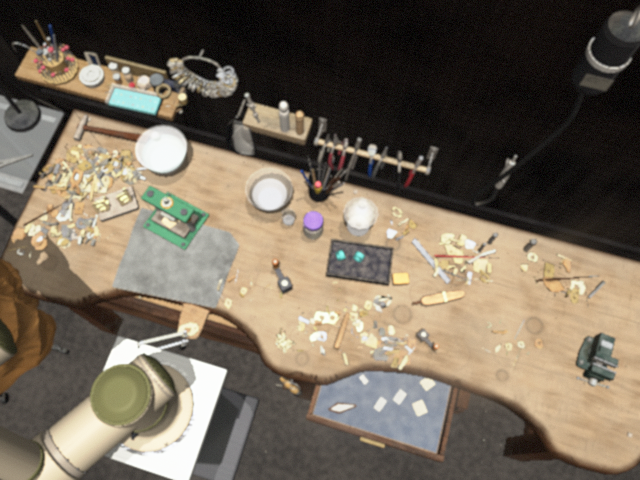

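The scene picture shows the press at (240,215) and two cranks: A at about (284,290) with an upright knob at (288,262), and B at (408,385) with its knob at (416,400). In the top picture they are A (284,284) and B (424,335). Next I triangulate both to compare sizes.

```bash
cat > h.py <<'E'
import numpy as np,cv2
from rig import *
def world(c,rc,z):  # pixel ray meets plane z
    r,q=rc; d=c["R"].T@np.array([(q-c["cx"])/c["fx"],(r-c["cy"])/c["fy"],1]); o=-c["R"].T@c["t"]
    return o+d*(z-o[2])/d[2]
def tri(obs): # least-squares of rays (o,d)
    A=0;b=0
    for o,d in obs:
        d=d/np.linalg.norm(d);P=np.eye(3)-np.outer(d,d);A=A+P;b=b+P@o
    x=np.linalg.solve(A,b);return x,[np.linalg.norm((np.eye(3)-np.outer(d,d)/(d@d))@(x-o)) for o,d in obs]
def ray(c,rc):
    r,q=rc;return -c["R"].T@c["t"],c["R"].T@np.array([(q-c["cx"])/c["fx"],(r-c["cy"])/c["fy"],1])
def proj(c,X):
    p=c["R"]@X+c["t"];return np.array([p[1]/p[2]*c["fy"]+c["cy"],p[0]/p[2]*c["fx"]+c["cx"]])
def wray(c,s,rc): # fisheye wrist ray in world
    from scipy.spatial.transform import Rotation as Ro
    r,q=rc;u=np.array([(q-c["cx"])/c["fx"],(r-c["cy"])/c["fy"]]);th=np.linalg.norm(u)
    d=np.append(u*np.sin(th)/max(th,1e-9),np.cos(th));H=np.array(c["hand_eye"]);T=Ro.from_rotvec(s["tool_rot"]).as_matrix()
    return T@H[:3,3]+s["tcp_pos"],T@H[:3,:3]@d
def wproj(c,s,X):
    from scipy.spatial.transform import Rotation as Ro
    H=np.array(c["hand_eye"]);T=Ro.from_rotvec(s["tool_rot"]).as_matrix()
    p=H[:3,:3].T@(T.T@(np.array(X)-s["tcp_pos"])-H[:3,3]);n=np.hypot(p[0],p[1]);th=np.arctan2(n,p[2])
    return np.array([c["cy"]+c["fy"]*th*p[1]/n,c["cx"]+c["fx"]*th*p[0]/n])
E
python3 - <<'E'
from h import *
np.set_printoptions(precision=1,suppress=True)
S=snapshot("scene");T=snapshot("top")
for n in ["crank","crank_knob","spindle_top","press","flux_jar","small_tumbler","beeswax"]:
    a=spot_point("scene",n);b=spot_point("top",n)
    for i in a:
        for j in b:
            x,e=tri([ray(S,i["centre"]),ray(T,j["centre"])])
            if max(e)<15: print(n,x,np.array(e),np.round(i["centre"]),np.round(j["centre"]))
for c,nm in((S,"scene"),(T,"top")):
    for r in regions_of(nm,"crank"): print(nm,r["p"],r["bbox"],r["pixels"].sum())
o=np.hstack([cv2.resize(S["pixels"][245:305,250:330],None,fx=5,fy=5),cv2.resize(S["pixels"][360:420,370:450],None,fx=5,fy=5)])
o2=np.hstack([cv2.resize(T["pixels"][250:310,250:330],None,fx=5,fy=5),cv2.resize(T["pixels"][310:370,390:470],None,fx=5,fy=5)])
cv2.imwrite("pics/c.png",np.vstack([o,o2]))
E
```

```text
crank [ 393.2 -639.5   -1.7] [0.6 0.6] [391. 409.] [335. 422.]
crank [ 414.4 -233.9   -3.7] [1.3 1.3] [294. 283.] [287. 283.]
crank_knob [ 362.  -676.6   43. ] [0.9 0.9] [390. 416.] [347. 436.]
spindle_top [521.  129.2 148.2] [5.3 5.3] [186. 234.] [196. 168.]
press [518.3 130.2  -1. ] [2.7 2.7] [233. 238.] [219. 177.]
flux_jar [ 605.7 -261.2   -2.4] [0. 0.] [272. 351.] [229. 312.]
small_tumbler [ 616.6 -183.1    3. ] [1.1 1.1] [258. 333.] [218. 288.]
beeswax [ 525.8 -547.3    3.6] [1.3 1.3] [334. 418.] [280. 402.]
scene 0.98 [277.3, 254.8, 293.2, 297.1] 461
scene 0.6 [400.3, 373.0, 419.6, 409.0] 515
top 0.85 [274.5, 258.5, 291.4, 290.9] 280
top 0.48 [416.1, 328.7, 438.3, 352.6] 183
```

View pics/c.png

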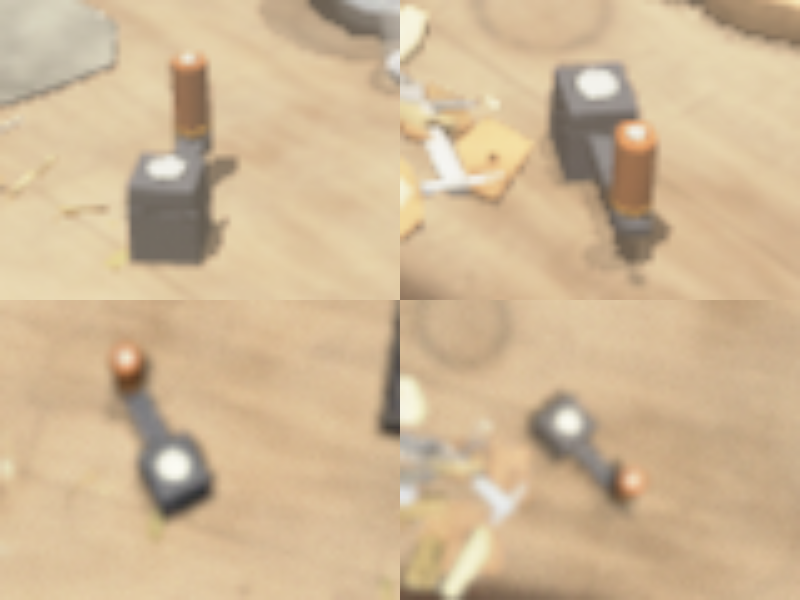

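Crank A's hub-to-knob span is clearly longer in the top picture (23 px against 17 px for B), and B measures about 49 mm. So A is the 60 mm crank, at about (414,-234) and within reach. I'll look at the spindle from above first, since it's on the way.

```bash
cat >> h.py <<'E'
def go(x,y,z,yaw=None): # yaw = world angle of tool x
    from scipy.spatial.transform import Rotation as Ro
    s=read_state();T=Ro.from_rotvec(s["tool_rot"]).as_matrix();y0=np.arctan2(T[1,0],T[0,0])
    sp=0 if yaw is None else -((yaw-y0+np.pi)%(2*np.pi)-np.pi)
    print("now",np.round(s["tcp_pos"],1),"yaw",round(y0,3),"q6",round(s["qpos"][5],3),"t",s["time_s"],"-> shift",np.round(T.T@(np.array([x,y,z])-s["tcp_pos"]),1),"spin",round(sp,3))
E
python3 - <<'E'
from h import *
np.set_printoptions(precision=2,suppress=True)
S=snapshot("scene");T=snapshot("top")
x,e=tri([ray(S,(257,288)),ray(T,(261.5,275.2))]);print("knobA top",x,e)
x,e=tri([ray(S,(278.5,283.2)),ray(T,(283,284.5))]);print("hubA top",x,e)
w=snapshot("wrist");print(w["hand_eye"],w["fx"],w["cx"],w["cy"],w["depth"].max())
s=read_state();print("press in wrist",wproj(w,s,[520,130,158]))
go(520,130,300)
E
```

```text
knobA top [ 459.21 -198.74   65.43] [np.float64(1.1745882771702156), np.float64(1.1745882771704317)]
hubA top [ 414.63 -238.84   40.93] [np.float64(1.2646303708485847), np.float64(1.2646303708484268)]
[[   0.     -0.95   -0.31   80.45]
 [   1.      0.      0.      0.01]
 [  -0.     -0.31    0.95 -146.81]
 [   0.      0.      0.      1.  ]] 371.64829954431775 312.0782133457396 243.743295063123 1493.1345
press in wrist [543.71 149.27]
now [167.  497.7 238.7] yaw 2.818 q6 -0.223 t 2.0 -> shift [-451.6 -236.3  -61.3] spin 0
```

```bash
python3 -m pendant '[[-452,-236,-20,0,88],[-452,-236,-20,0,88],[-452,-236,-20,0,88],[-452,-236,-20,0,88],[-452,-236,-20,0,88],[-452,-236,-20,0,88],[-452,-236,-20,0,88],[-452,-236,-20,0,88],[-452,-236,-20,0,88],[-452,-236,-20,0,88],[-452,-236,-20,0,88],[-452,-236,-20,0,88]]'
python3 - <<'E'
from h import *
np.set_printoptions(precision=1,suppress=True)
s=read_state();w=snapshot("wrist")
print([(r["p"],np.array(r["centre"])) for n in("spindle_top","collar_top","press") for r in spot_point("wrist",n)],wproj(w,s,[520,130,158]))
r=spot_point("wrist","spindle_top")
if r:
  c=r[0]["centre"];o,d=wray(w,s,c);print("at z158",o+d*(158-o[2])/d[2])
np.savez("w1.npz",o=o,d=d)
a,b=int(c[0]),int(c[1]);cv2.imwrite("pics/w1.png",cv2.resize(w["pixels"][max(a-75,0):a+75,max(b-100,0):b+100],None,fx=4,fy=4))
print(a,b)
go(530,130,250)
E
```

```text
time_s: 3.2
tcp_pos: [521.1, 129.1, 258.3]
tool_rot: [-0.51, -3.099, 0.0]
contact_force: [-0.3, -0.3, -0.8]
grip_width: 88.5
grasp_force: 0.0
[(0.9, array([237.4, 306.3])), (0.6, array([226.8, 305.7])), (0.91, array([193.6, 308.5]))] [243.2 312.4]
at z158 [514.6 127.3 158. ]
237 306
now [519.7 131.4 259. ] yaw 2.82 q6 -1.22 t 3.45 -> shift [-10.2   2.    9. ] spin 0
```

View pics/w1.png

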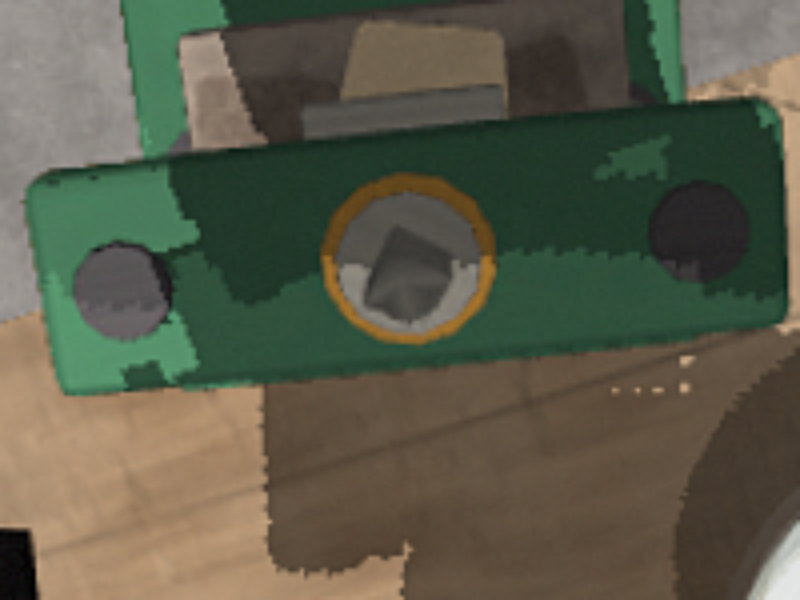

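The wrist crop shows the spindle at crop (405,275), image (237,306). Its square is visibly turned against the bridge. I'll take a second view with the camera straight above it for position and angle.

```bash
python3 -m pendant '[[-45,0,30,0,88],[-76,0,55,0,88],[-76,0,55,0,88],[-76,0,55,0,88],[-76,0,55,0,88]]'
python3 - <<'E'
from h import *
np.set_printoptions(precision=1,suppress=True)
s=read_state();w=snapshot("wrist")
L=spot_point("wrist","spindle_top");print([(r["p"],np.array(r["centre"])) for r in L], [np.array(r["centre"]) for r in spot_point("wrist","collar_top")])
q=np.load("w1.npz");o,d=wray(w,s,L[0]["centre"]);x,e=tri([(o,d),(q["o"],q["d"])]);print("spindle",x,e,"z158",o+d*(158-o[2])/d[2])
# rectify: top-down map of plane z=150, 0.25mm/px... 60x60 mm about the estimate
c0=(o+d*(158-o[2])/d[2])[:2]
def rect(z,h=25,n=600):
    g=np.linspace(-h,h,n);M=np.zeros((n,n,2),np.float32)
    for i,dx in enumerate(g[::-1]):       # up = +x world, left = +y
        for j,dy in enumerate(g[::-1]):
            r=wproj(w,s,[c0[0]+dx,c0[1]+dy,z]);M[i,j]=r[1],r[0]
    return cv2.remap(w["pixels"],M,None,cv2.INTER_CUBIC)
im=rect(152);print("c0",c0);im=cv2.convertScaleAbs(im,alpha=1.6,beta=0);cv2.imwrite("pics/w2.png",im);np.savez("w2.npz",o=o,d=d)
E
```

```text
time_s: 3.95
tcp_pos: [592.1, 106.9, 205.3]
tool_rot: [0.504, 3.099, 0.001]
contact_force: [0.0, 0.3, 0.3]
grip_width: 87.8
grasp_force: 0.0
[(0.62, array([127.1, 300.7])), (0.44, array([129. , 306.6]))] []
spindle [513.7 127.5 160.9] [np.float64(0.20526295114866064), np.float64(0.20526295114865187)] z158 [513.6 127.2 158. ]
c0 [513.6 127.2]
```

View pics/w2.png

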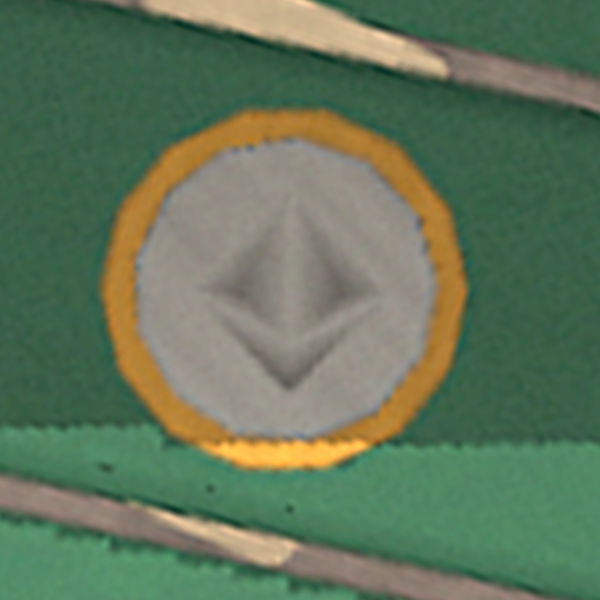

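In the rectified view (12 px/mm, up = +x, left = +y) the square's corners are at (293,190), (205,288), (290,390) and (380,293). That puts its sides at about 44° to world x and its centre at about (514.4,127.9). Next, over to crank A.

```bash
python3 -c "
from h import *
go(414.6,-238.8,150,0.733)"
```

```text
now [592.2 106.6 205.2] yaw 2.819 q6 -1.264 t 4.1 -> shift [  58.9 -384.    54.8] spin 2.086
```

```bash
python3 -m pendant '[[59,-384,20,2.086,88],[59,-384,20,2.086,88],[59,-384,55,2.086,88],[59,-384,55,2.086,88],[59,-384,55,2.086,88],[59,-384,55,2.086,88],[59,-384,55,2.086,88],[59,-384,55,2.086,88],[59,-384,55,2.086,88],[59,-384,55,2.086,88],[59,-384,55,2.086,88],[59,-384,55,2.086,88]]' >/dev/null; python3 -c "
from h import *
go(414.6,-238.8,150,0.733)"
```

```text
now [ 414.4 -239.1  149.5] yaw 1.012 q6 -0.21 t 5.3 -> shift [ 0.4 -0.  -0.5] spin 0.279
```

```bash
python3 -m pendant '[[0,0,0,0.15,88],[0,0,0,0.28,88],[0,0,0,0.28,88]]' >/dev/null
python3 - <<'E'
from h import *
np.set_printoptions(precision=1,suppress=True)
s=read_state();w=snapshot("wrist")
for n,z in(("crank",0),("crank_knob",47)):
    for r in spot_point("wrist",n):
        o,d=wray(w,s,r["centre"]);print(n,r["p"],np.array(r["centre"]),o+d*(z-o[2])/d[2])
g=np.linspace(-60,60,600)+20;c0=np.array([414.6,-238.8]);M=np.zeros((600,600,2),np.float32)
for i,dx in enumerate(g[::-1]):
    for j,dy in enumerate(g[::-1]):
        r=wproj(w,s,[c0[0]+dx,c0[1]+dy,40]);M[i,j]=r[1],r[0]
im=cv2.remap(w["pixels"],M,None,cv2.INTER_CUBIC);cv2.imwrite("pics/w3.png",cv2.convertScaleAbs(im,alpha=1.5))
go(414.6,-238.8,150,0.733)
E
```

```text
crank 0.56 [228.2 314.5] [ 413.7 -241.8    0. ]
crank_knob 0.8 [155.3 311.5] [ 459.  -197.3   47. ]
now [ 414.4 -239.2  149.1] yaw 0.741 q6 0.061 t 5.75 -> shift [ 0.4 -0.2 -0.9] spin 0.008
```

View pics/w3.png

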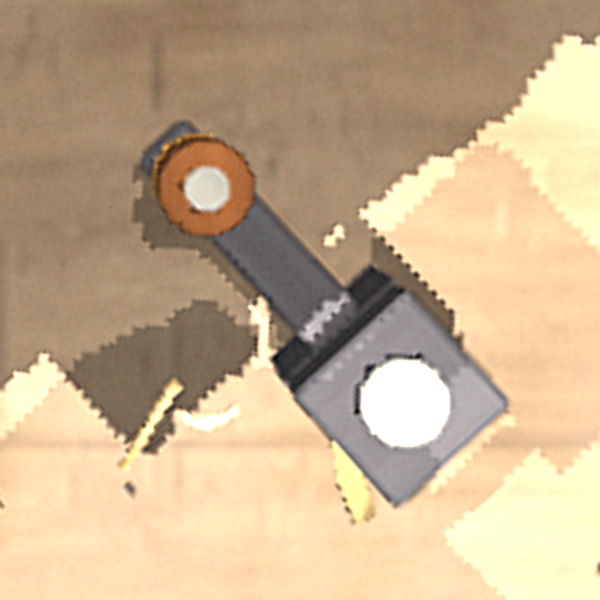

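The rectified close view (5 px/mm) shows the larger crank: hub top centre at (401,397), arm running to the knob at (207,187), pointing 0.73 rad. It agrees with the estimate to under 1 mm. Descend and grip.

```bash
python3 -m pendant '[[0.6,-0.2,45,0.01,80],[0.6,-0.2,90,0.01,70],[0.6,-0.2,125,0.01,60],[0.6,-0.2,137,0.01,60],[0.6,-0.2,137,0.01,30],[0.6,-0.2,137,0.01,20],[0.6,-0.2,137,0.01,20],[0.6,-0.2,137,0.01,20],[0.6,-0.2,137,0.01,20],[0.6,-0.2,137,0.01,20]]' 40; python3 -c "
from h import *
go(514.4,127.9,215,3.91)"
```

```text
time_s: 6.75
tcp_pos: [415.4, -239.3, 13.1]
tool_rot: [2.934, 1.118, 0.002]
contact_force: [-0.9, 0.6, 7.9]
grip_width: 32.0
grasp_force: 39.9
now [ 415.4 -239.3   13.1] yaw 0.728 q6 0.075 t 6.75 -> shift [ 318.3 -207.8 -202.4] spin 3.101
```

```bash
python3 -m pendant '[[0,0,-40,0,20],[0,0,-85,0,20],[30,-20,-130,-0.15,20],[60,-40,-170,-0.3,20],[95,-62,-202,-0.45,20],[130,-85,-202,-0.6,20],[165,-108,-202,-0.75,20],[200,-130,-202,-0.9,20],[235,-153,-202,-1.05,20],[270,-176,-202,-1.2,20],[300,-196,-202,-1.35,20],[318,-208,-202,-1.5,20]]'; python3 -c "
from h import *
go(514.4,127.9,215,3.91)"
```

```text
time_s: 7.95
tcp_pos: [513.6, 130.6, 213.9]
tool_rot: [-1.374, -2.825, -0.0]
contact_force: [-0.3, -0.5, -2.6]
grip_width: 31.6
grasp_force: 39.9
now [513.6 130.6 213.9] yaw 2.236 q6 -0.638 t 7.95 -> shift [-2.6 -1.1 -1.1] spin -1.674
```

```bash
python3 -m pendant '[[-1.5,-0.5,0,-0.15,20],[-1.5,-0.5,0,-0.3,20],[-1.5,-0.5,0,-0.45,20],[-1.5,-0.5,0,-0.6,20],[-1.5,-0.5,0,-0.75,20],[-1.5,-0.5,0,-0.9,20],[-1.5,-0.5,0,-1.05,20],[-1.5,-0.5,0,-1.2,20],[-1.5,-0.5,0,-1.35,20],[-1.5,-0.5,0,-1.5,20],[-1.5,-0.5,0,-1.65,20],[-1.5,-0.5,0,-1.67,20]]' >/dev/null
python3 - <<'E'
from h import *
np.set_printoptions(precision=1,suppress=True)
S=snapshot("scene")
go(514.4,127.9,172,3.91)
s=read_state();print(s["contact_force"])
cv2.imwrite("pics/s4.png",cv2.resize(S["pixels"][140:260,170:310],None,fx=5,fy=5))
E
```

```text
now [514.1 126.6 213.9] yaw -2.386 q6 -2.306 t 9.2 -> shift [-1.1  0.7 41.9] spin -0.013
[-0.1 -0.4 -2.6]
```

View pics/s4.png

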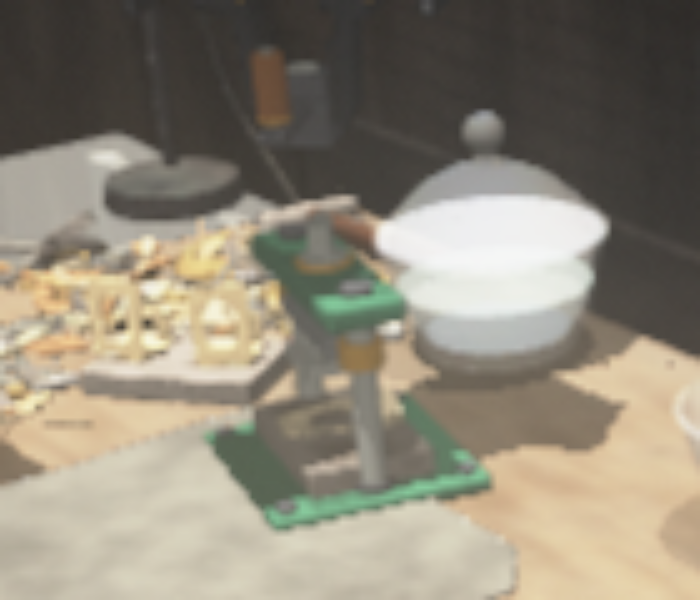

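The crop shows the crank held upright at (305,105), directly above the spindle at (322,230). Descend, then feel.

```bash
python3 -m pendant '[[-1,0.7,20,0,20],[-1,0.7,38,0,20],[-1,0.7,41,0,20],[-1,0.7,44,0,20],[-1,0.7,47,0,20],[-1,0.7,47,0,20]]'; python3 -c "
from h import *
go(514.4,127.9,158,3.91)"
```

```text
time_s: 9.8
tcp_pos: [514.7, 127.8, 167.0]
tool_rot: [-1.159, 2.92, -0.0]
contact_force: [-0.5, -0.1, -3.6]
grip_width: 31.6
grasp_force: 39.9
now [514.7 127.8 167. ] yaw -2.386 q6 -2.304 t 9.8 -> shift [0.2 0.3 9. ] spin -0.013
```

```bash
for i in 1; do python3 -m pendant '[[0,0,2,0,20],[0,0,4,0,20],[0,0,6,0,20],[0,0,6,0,20]]'; done; python3 -m pendant '[[0,0,1,0,20],[0,0,2,0,20],[0,0,3,0,20],[0,0,3,0,20]]'
```

```text
time_s: 10.2
tcp_pos: [514.4, 127.8, 160.5]
tool_rot: [1.159, -2.919, -0.0]
contact_force: [0.2, 0.3, -2.6]
grip_width: 31.7
grasp_force: 39.9
time_s: 10.6
tcp_pos: [514.5, 127.8, 157.6]
tool_rot: [1.16, -2.919, -0.0]
contact_force: [0.4, -0.3, -1.6]
grip_width: 31.5
grasp_force: 39.9
```

```bash
python3 -m pendant '[[0,0,3,0,20],[0,0,6,0,20],[0,0,8,0,20],[0,0,8,0,20]]'; python3 -m pendant '[[0,0,1,0,20],[0,0,2,0,20],[0,0,2,0,20]]'
```

```text
time_s: 11.0
tcp_pos: [514.4, 127.8, 149.3]
tool_rot: [1.159, -2.919, -0.0]
contact_force: [0.1, 0.4, -1.7]
grip_width: 31.8
grasp_force: 39.9
time_s: 11.3
tcp_pos: [514.5, 127.8, 147.6]
tool_rot: [1.16, -2.92, -0.0]
contact_force: [-0.4, -0.4, -2.1]
grip_width: 31.6
grasp_force: 39.9
```

```bash
python3 -m pendant '[[0,0,0.5,0,20],[0,0,1,0,20],[0,0,1,0,20]]'; python3 -m pendant '[[0,0,0.5,0,20],[0,0,0.5,0,20]]'; python3 -c "
from h import *
print(read_state()['torque'])"
```

```text
time_s: 11.6
tcp_pos: [514.6, 127.8, 147.0]
tool_rot: [-1.16, 2.919, -0.0]
contact_force: [-1.7, 0.1, 1.9]
grip_width: 31.6
grasp_force: 39.9
time_s: 11.8
tcp_pos: [514.7, 127.8, 147.0]
tool_rot: [-1.16, 2.919, -0.001]
contact_force: [-2.5, 0.1, 5.7]
grip_width: 31.8
grasp_force: 39.9
[0.03300129 0.58056763 0.04696361]
```

Seated on the collar (force rises at TCP 147, hub underside about 134). Ease off and start winding.

```bash
T='from h import *
s=read_state();print("Tz",round(s["torque"][2],3),"q6",round(s["qpos"][5],3),np.round(s["contact_force"],1),s["time_s"])'
python3 -m pendant '[[0,0,-1,0.1,20],[0,0,-1,0.2,20],[0,0,-1,0.3,20],[0,0,-1,0.4,20],[0,0,-1,0.5,20]]' | sed -n 2p; python3 -c "$T"
python3 -m pendant '[[0,0,0,0.15,20],[0,0,0,0.3,20],[0,0,0,0.45,20],[0,0,0,0.6,20],[0,0,0,0.75,20],[0,0,0,0.9,20]]'| sed -n 2p; python3 -c "$T"
```

```text
tcp_pos: [514.7, 127.6, 147.1]
Tz 0.308 q6 -1.801 [ 0.1 -0.2 -2.7] 12.3
tcp_pos: [514.8, 127.9, 147.1]
Tz 0.254 q6 -0.899 [ 0.5  1.4 -2.8] 12.9
```

```bash
T='from h import *
s=read_state();print("Tz",round(s["torque"][2],3),"q6",round(s["qpos"][5],3),np.round(s["contact_force"],1),s["time_s"])'
python3 -m pendant '[[0,0,0,0.15,20],[0,0,0,0.3,20],[0,0,0,0.45,20],[0,0,0,0.6,20],[0,0,0,0.75,20],[0,0,0,0.9,20],[0,0,0,1.05,20],[0,0,0,1.2,20],[0,0,0,1.35,20],[0,0,0,1.5,20],[0,0,0,1.65,20],[0,0,0,1.8,20]]' | sed -n 2p; python3 -c "$T"
python3 -m pendant '[[0,0,0,0.15,20],[0,0,0,0.3,20],[0,0,0,0.45,20],[0,0,0,0.6,20],[0,0,0,0.75,20],[0,0,0,0.9,20],[0,0,0,1.05,20],[0,0,0,1.2,20],[0,0,0,1.35,20],[0,0,0,1.5,20],[0,0,0,1.65,20],[0,0,0,1.8,20]]' | sed -n 2p; python3 -c "$T"
```

```text
tcp_pos: [515.3, 127.9, 147.1]
Tz 0.204 q6 0.901 [ 4.4  0.7 -4.5] 14.1
tcp_pos: [515.2, 127.4, 147.1]
Tz 0.25 q6 2.701 [ 3.1 -2.8 -3.3] 15.3
```

```bash
python3 -m pendant '[[0,0,0,0,50],[0,0,0,0,60],[0,0,0,0,60],[0,0,-35,0,60],[0,0,-75,0,60],[0,0,-75,-0.15,60],[0,0,-75,-0.3,60],[0,0,-75,-0.45,60],[0,0,-75,-0.6,60],[0,0,-75,-0.75,60],[0,0,-75,-0.9,60],[0,0,-75,-1.05,60]]'
python3 -m pendant '[[0,0,0,-0.15,60],[0,0,0,-0.3,60],[0,0,0,-0.45,60],[0,0,0,-0.6,60],[0,0,0,-0.75,60],[0,0,0,-0.9,60],[0,0,0,-1.05,60],[0,0,0,-1.2,60],[0,0,0,-1.35,60],[0,0,0,-1.5,60],[0,0,0,-1.65,60],[0,0,0,-1.8,60]]' >/dev/null
python3 -m pendant '[[0,0,0,-0.15,60],[0,0,0,-0.29,60],[0,0,0,-0.29,60]]'
python3 -c "
from h import *
S=snapshot('scene');cv2.imwrite('pics/s5.png',cv2.resize(S['pixels'][140:260,170:310],None,fx=5,fy=5))
go(514.6,127.8,147,0)"
```

```text
time_s: 16.5
tcp_pos: [514.5, 127.9, 222.3]
tool_rot: [-3.141, 0.069, -0.0]
contact_force: [0.4, 0.5, -0.5]
grip_width: 59.3
grasp_force: 0.0
time_s: 18.0
tcp_pos: [514.5, 127.9, 222.3]
tool_rot: [1.643, 2.678, 0.0]
contact_force: [-0.5, 0.8, -0.3]
grip_width: 59.9
grasp_force: 0.0
now [514.5 127.9 222.3] yaw 2.036 q6 -0.443 t 18.05 -> shift [-0.1  0.  75.3] spin 2.036
```

View pics/s5.png

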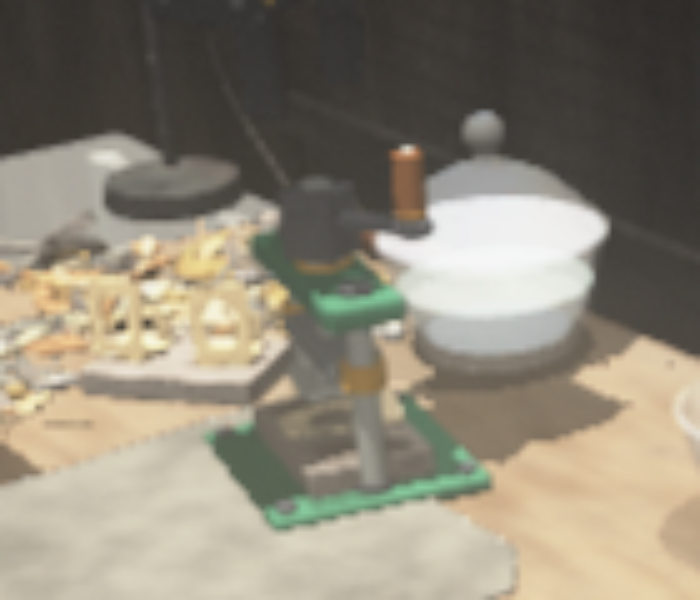

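The crop shows the crank sitting down on the collar (hub at (318,220)) with the knob free at (407,185). Regrip and wind on.

```bash
T='from h import *
s=read_state();print("Tz",round(s["torque"][2],3),"q6",round(s["qpos"][5],3),np.round(s["contact_force"],1),s["time_s"])'
python3 -m pendant '[[0,0,40,0,60],[0,0,70,0,60],[0,0,75,0,60],[0,0,75,0,30],[0,0,75,0,20],[0,0,75,0,20],[0,0,75,0,20],[0,0,75,0,20]]' 40; python3 -c "$T"
python3 -m pendant '[[0,0,0,0.15,20],[0,0,0,0.3,20],[0,0,0,0.45,20],[0,0,0,0.6,20],[0,0,0,0.75,20],[0,0,0,0.9,20],[0,0,0,1.05,20],[0,0,0,1.2,20],[0,0,0,1.35,20],[0,0,0,1.5,20],[0,0,0,1.65,20],[0,0,0,1.8,20]]' | sed -n 2p; python3 -c "$T"
python3 -m pendant '[[0,0,0,0.15,20],[0,0,0,0.3,20],[0,0,0,0.45,20],[0,0,0,0.6,20]]' | sed -n 2p; python3 -c "$T"
python3 -m pendant '[[0,0,0,0.15,20],[0,0,0,0.3,20]]' | sed -n 2p; python3 -c "$T"
```

```text
time_s: 18.85
tcp_pos: [515.0, 127.8, 148.3]
tool_rot: [1.646, 2.674, 0.002]
contact_force: [-0.5, -0.3, 6.4]
grip_width: 31.6
grasp_force: 39.8
Tz -0.019 q6 -0.445 [-0.5 -0.3  6.4] 18.85
tcp_pos: [515.2, 127.7, 148.3]
Tz 0.205 q6 1.361 [-0.6 -1.6  5.6] 20.05
tcp_pos: [515.2, 127.6, 148.4]
Tz 0.314 q6 1.961 [ 0.3 -1.2  6. ] 20.45
tcp_pos: [515.2, 127.6, 148.3]
Tz 0.293 q6 2.261 [-0.4 -2.   6. ] 20.65
```

```bash
T='from h import *
s=read_state();print("Tz",round(s["torque"][2],3),"q6",round(s["qpos"][5],3),np.round(s["contact_force"],1),s["time_s"])'
python3 -m pendant '[[0,0,0,0.15,20],[0,0,0,0.3,20]]' | sed -n 2p; python3 -c "$T"
python3 -m pendant '[[0,0,0,0.14,20]]' | sed -n 2p; python3 -c "$T"; python3 -m pendant '[[0,0,0,0,20]]' >/dev/null; python3 -c "$T";  python3 -m pendant '[[0,0,0,0,20]]' >/dev/null; python3 -c "$T"
```

```text
tcp_pos: [515.1, 127.6, 148.3]
Tz 0.247 q6 2.561 [-1.2 -2.9  6.2] 20.85
tcp_pos: [515.1, 127.5, 148.3]
Tz 0.236 q6 2.701 [-0.3 -0.7  6.4] 20.95
Tz 0.059 q6 2.699 [-1.2 -2.4  6.8] 21.05
Tz 0.078 q6 2.696 [-1.4 -1.7  5.8] 21.15
```

Free running is 0.25 Nm, so no bite yet at about 8.1 rad. Regrip by another half turn.

```bash
T='from h import *
s=read_state();print("Tz",round(s["torque"][2],3),"q6",round(s["qpos"][5],3),np.round(s["contact_force"],1),s["time_s"])'
python3 -m pendant '[[0,0,0,0,50],[0,0,0,0,60],[0,0,0,0,60],[0,0,-35,0,60],[0,0,-75,0,60],[0,0,-75,-0.15,60],[0,0,-75,-0.3,60],[0,0,-75,-0.45,60],[0,0,-75,-0.6,60],[0,0,-75,-0.75,60],[0,0,-75,-0.9,60],[0,0,-75,-1.05,60]]' >/dev/null
python3 -m pendant '[[0,0,0,-0.15,60],[0,0,0,-0.3,60],[0,0,0,-0.45,60],[0,0,0,-0.6,60],[0,0,0,-0.75,60],[0,0,0,-0.9,60],[0,0,0,-1.05,60],[0,0,0,-1.2,60],[0,0,0,-1.35,60],[0,0,0,-1.5,60],[0,0,0,-1.65,60],[0,0,0,-1.8,60]]' >/dev/null
python3 -m pendant '[[0,0,0,-0.15,60],[0,0,0,-0.29,60],[0,0,0,-0.29,60],[0,0,40,-0.29,60],[0,0,70,-0.29,60],[0,0,74,-0.29,60],[0,0,74,-0.29,30],[0,0,74,-0.29,20],[0,0,74,-0.29,20],[0,0,74,-0.29,20],[0,0,74,-0.29,20]]' 40; python3 -c "$T"
for i in 1 2 3 4; do python3 -m pendant '[[0,0,0,0.1,20],[0,0,0,0.2,20],[0,0,0,0.3,20]]' >/dev/null; python3 -c "$T"; done
```

```text
time_s: 24.65
tcp_pos: [515.0, 127.8, 149.3]
tool_rot: [1.646, 2.674, 0.002]
contact_force: [-1.4, -0.2, 7.0]
grip_width: 31.9
grasp_force: 39.7
Tz 0.058 q6 -0.445 [-1.4 -0.2  7. ] 24.65
Tz 0.231 q6 -0.141 [-0.9 -0.   6.5] 24.95
Tz 0.233 q6 0.159 [-0.3  0.2  6.3] 25.25
Tz 0.235 q6 0.459 [ 0.1 -1.1  5.7] 25.55
Tz 0.278 q6 0.759 [ 0.5 -0.2  6.8] 25.85
```

```bash
T='from h import *
s=read_state();print("Tz",round(s["torque"][2],3),"q6",round(s["qpos"][5],3),np.round(s["contact_force"],1),s["time_s"])'
for i in 1 2 3 4; do python3 -m pendant '[[0,0,0,0.1,20],[0,0,0,0.2,20]]' >/dev/null; python3 -c "$T"; done
```

```text
Tz 0.221 q6 0.959 [-0.  -0.7  4.6] 26.05
Tz 0.242 q6 1.159 [ 0.1 -1.   5.1] 26.25
Tz 0.243 q6 1.359 [ 0.7 -0.2  5.8] 26.45
Tz 0.223 q6 1.559 [ 0.6 -0.5  5.6] 26.65
```

```bash
T='from h import *
s=read_state();print("Tz",round(s["torque"][2],3),"q6",round(s["qpos"][5],3),np.round(s["contact_force"],1),s["time_s"])'
for i in 1 2 3; do python3 -m pendant '[[0,0,0,0.1,20],[0,0,0,0.2,20]]' >/dev/null; python3 -c "$T"; done
```

```text
Tz 0.215 q6 1.759 [ 0.1 -1.1  6.1] 26.85
Tz 0.191 q6 1.959 [-0.8 -3.   5.6] 27.05
Tz 0.251 q6 2.159 [-0.8 -1.8  5.6] 27.25
```

```bash
T='from h import *
s=read_state();print("Tz",round(s["torque"][2],3),"q6",round(s["qpos"][5],3),np.round(s["contact_force"],1),s["time_s"])'
python3 -m pendant '[[0,0,0,0.1,20],[0,0,0,0.2,20]]' >/dev/null; python3 -c "$T"
python3 -m pendant '[[0,0,0,0.1,20],[0,0,0,0.2,20]]' >/dev/null; python3 -c "$T"
python3 -m pendant '[[0,0,0,0.1,20],[0,0,0,0.14,20]]' >/dev/null; python3 -c "$T"
```

```text
Tz 0.229 q6 2.359 [ 0.8 -1.9  6.3] 27.45
Tz 0.186 q6 2.559 [-0.7 -2.   6.3] 27.65
Tz 0.233 q6 2.698 [-0.4 -2.1  6.9] 27.85
```

```bash
T='from h import *
s=read_state();print("Tz",round(s["torque"][2],3),"q6",round(s["qpos"][5],3),np.round(s["contact_force"],1),s["time_s"])'
python3 -m pendant '[[0,0,0,0,50],[0,0,0,0,60],[0,0,0,0,60],[0,0,-35,0,60],[0,0,-75,0,60],[0,0,-75,-0.15,60],[0,0,-75,-0.3,60],[0,0,-75,-0.45,60],[0,0,-75,-0.6,60],[0,0,-75,-0.75,60],[0,0,-75,-0.9,60],[0,0,-75,-1.05,60]]' >/dev/null
python3 -m pendant '[[0,0,0,-0.15,60],[0,0,0,-0.3,60],[0,0,0,-0.45,60],[0,0,0,-0.6,60],[0,0,0,-0.75,60],[0,0,0,-0.9,60],[0,0,0,-1.05,60],[0,0,0,-1.2,60],[0,0,0,-1.35,60],[0,0,0,-1.5,60],[0,0,0,-1.65,60],[0,0,0,-1.8,60]]' >/dev/null
python3 -m pendant '[[0,0,0,-0.15,60],[0,0,0,-0.29,60],[0,0,0,-0.29,60],[0,0,40,-0.29,60],[0,0,70,-0.29,60],[0,0,75,-0.29,60],[0,0,75,-0.29,30],[0,0,75,-0.29,20],[0,0,75,-0.29,20],[0,0,75,-0.29,20],[0,0,75,-0.29,20]]' 40; python3 -c "$T"
for i in 1 2 3 4; do python3 -m pendant '[[0,0,0,0.1,20],[0,0,0,0.2,20]]' >/dev/null; python3 -c "$T"; done
```

```text
time_s: 31.35
tcp_pos: [515.1, 127.9, 149.4]
tool_rot: [1.646, 2.674, 0.002]
contact_force: [-0.8, -0.7, 7.3]
grip_width: 31.8
grasp_force: 39.4
Tz 0.049 q6 -0.445 [-0.8 -0.7  7.3] 31.35
Tz 0.239 q6 -0.241 [ 0.4 -0.3  6. ] 31.55
Tz 0.263 q6 -0.041 [-0.9 -0.   5.9] 31.75
Tz 0.236 q6 0.159 [0.2 0.1 5.5] 31.95
Tz 0.32 q6 0.359 [-0.2 -0.2  6.4] 32.15
```

```bash
T='from h import *
s=read_state();print("Tz",round(s["torque"][2],3),"q6",round(s["qpos"][5],3),np.round(s["contact_force"],1),s["time_s"])'
for i in 1 2; do python3 -m pendant '[[0,0,0,0.1,20]]' >/dev/null; python3 -c "$T"; done
```

```text
Tz 0.345 q6 0.459 [ 0.2 -0.9  5.9] 32.25
Tz 0.319 q6 0.559 [-0.1 -0.4  5.5] 32.35
```

```bash
T='from h import *
s=read_state();print("Tz",round(s["torque"][2],3),"q6",round(s["qpos"][5],3),np.round(s["contact_force"],1),s["time_s"])'
for i in 1 2 3; do python3 -m pendant '[[0,0,0,0.1,20]]' >/dev/null; python3 -c "$T"; done
```

```text
Tz 0.288 q6 0.659 [ 0.2 -0.7  6.3] 32.45
Tz 0.332 q6 0.759 [ 0.7 -0.4  5. ] 32.55
Tz 0.314 q6 0.859 [0.8 0.4 6. ] 32.65
```

```bash
T='from h import *
s=read_state();print("Tz",round(s["torque"][2],3),"q6",round(s["qpos"][5],3),np.round(s["contact_force"],1),s["time_s"])'
for i in 1 2 3 4; do python3 -m pendant '[[0,0,0,0.1,20]]' >/dev/null; python3 -c "$T"; done
```

```text
Tz 0.324 q6 0.959 [-0.3 -0.   6.2] 32.75
Tz 0.353 q6 1.059 [ 0.  -0.4  4.7] 32.85
Tz 0.349 q6 1.159 [ 0.8 -0.7  5.3] 32.95
Tz 0.39 q6 1.259 [ 0.7 -0.7  5.7] 33.05
```

```bash
T='from h import *
s=read_state();print("Tz",round(s["torque"][2],3),"q6",round(s["qpos"][5],3),np.round(s["contact_force"],1),s["time_s"])'
for i in 1 2 3 4; do python3 -m pendant '[[0,0,0,0.1,20]]' >/dev/null; python3 -c "$T"; done
python3 - <<'E'
import numpy as np
from scipy.optimize import curve_fit
q=[-.241,-.041,.159,.359,.459,.559,.659,.759,.859,.959,1.059,1.159,1.259]
t=[.239,.263,.236,.32,.345,.319,.288,.332,.314,.324,.353,.349,.39]
f=lambda q,b,q0:b+.127*np.maximum(0,q-q0)
print(curve_fit(f,np.r_[q,np.zeros(9)-.5],np.r_[t,[.221,.242,.243,.223,.215,.191,.251,.229,.233]],[.24,.2]))
E
```

```text
Tz 0.383 q6 1.359 [ 0.2 -1.2  6.9] 33.15
Tz 0.398 q6 1.459 [ 0.4 -0.4  5.9] 33.25
Tz 0.421 q6 1.559 [ 1.3 -0.8  5.8] 33.35
Tz 0.413 q6 1.659 [-0.7 -0.6  6.7] 33.45
(array([0.23181818, 0.01977306]), array([[5.68288016e-05, 4.47470799e-04],
       [4.47470799e-04, 7.04678299e-03]]))
```

The torque rises evenly from the bite at q6 of about 0.05–0.1, so the crank is now about 90° past it. Release, retreat and check.

```bash
python3 -m pendant '[[0,0,0,0,50],[0,0,0,0,60],[0,0,0,0,60],[0,0,-35,0,60],[0,0,-80,0,60],[0,0,-120,0,60],[0,0,-120,0,60],[0,0,-120,0,60]]'
python3 - <<'E'
from h import *
np.set_printoptions(precision=1,suppress=True)
S=snapshot("scene");T=snapshot("top")
for n in ["crank","crank_knob","flux_jar","small_tumbler","beeswax"]:
    for i in spot_point("scene",n):
        for j in spot_point("top",n):
            x,e=tri([ray(S,i["centre"]),ray(T,j["centre"])])
            if max(e)<8: print(n,x)
cv2.imwrite('pics/s6.png',cv2.resize(S['pixels'][140:290,170:370],None,fx=4,fy=4))
E
```

```text
time_s: 34.25
tcp_pos: [514.5, 127.8, 268.2]
tool_rot: [-3.14, 0.097, -0.001]
contact_force: [-0.4, -0.0, -0.7]
grip_width: 59.8
grasp_force: 0.0
crank [515.5 127.1 139.1]
crank [ 392.6 -638.5    1. ]
crank_knob [ 357.1 -675.2   39.8]
flux_jar [ 599.7 -267.9   -2.8]
beeswax [ 527.3 -543.2    3.3]
```

View pics/s6.png

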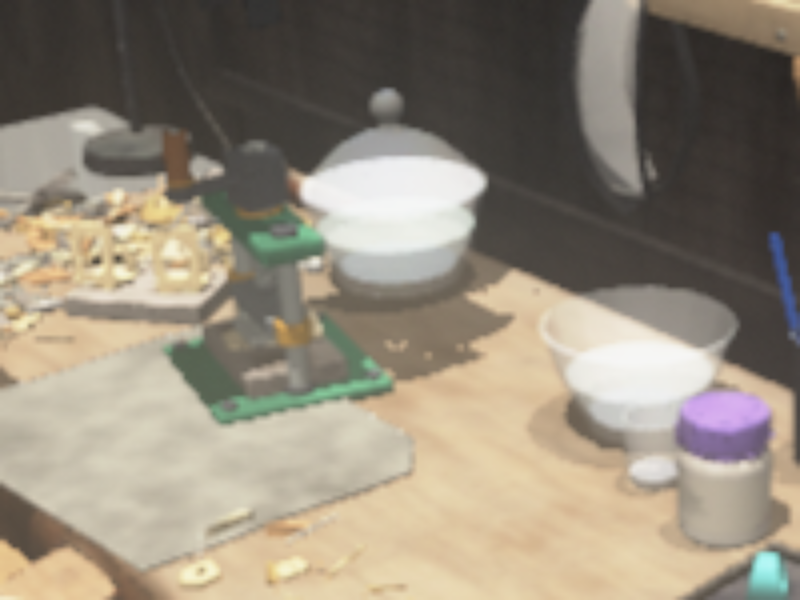

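The final crop shows the crank still down on the collar (hub at (257,180), knob at (177,160)), and the jar and tumbler unmoved, with the gripper clear.

```bash
python3 -c "
from rig import *
print(job_done())"
```

```text
the job is handed in; nothing more can be done
None
```

The larger crank is fitted down on the collar and wound about a quarter turn (roughly 90°) past the bite, judged by torque readings. It was left on the spindle with the gripper clear; the jar, tumbler and wax block look undisturbed, and the job was handed in at about 34 s.

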